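# Find the full sugar tin by feel and hold it up

### The job

Three identical closed sugar tins stand on cork mats on the shelf and only one of them is full: going from the robot's left to its right, lift each tin upright and straight up about 8 cm off its mat for a second to feel its weight, and set it back on its mat before taking the next. Then take the heaviest and finish while holding it in the gripper, upright and still, with its base at least 15 cm above the shelf; the program ends holding it, with the other two standing on their mats. Tip no tin over and leave the plate, scoop, jar, mortar, mug, spoon and brush where they are.

Things in the scene. Friction and masses are not known exactly. Their poses are not given: they have to be found in the camera images.
- place_left (a point): centre (half-way up, 51 mm above the shelf) of the closed tin that stands at the start on the left (robot's left, +y) cork mat, true to 4 mm sideways; the point is fixed to the mat and does not follow a lifted tin. All three tins look alike: upright plain steel cylinders, 60 mm diameter, 90 mm tall, flat lid that stays shut, base 6 mm and top 96 mm above the shelf
- place_middle (a point): centre (half-way up, 51 mm above the shelf) of the closed tin that stands at the start on the middle cork mat, true to 4 mm sideways; the point is fixed to the mat and does not follow a lifted tin. The heaviest tin weighs 0.40 to 0.47 kg, the other two at most 0.27 kg each; which stands where changes every time
- place_right (a point): centre (half-way up, 51 mm above the shelf) of the closed tin that stands at the start on the right (robot's right, -y) cork mat, true to 4 mm sideways; the point is fixed to the mat and does not follow a lifted tin. The mats are round, fixed, 84 mm across, 6 mm thick
- plate: bystander: round cast-iron roasting plate lying flat, 210 mm across, 18 mm high, with a bar handle reaching 225 mm out along its +y; origin at the centre of its underside
- scoop: bystander: red plastic scoop, open box 85 x 60 x 34 mm with a handle reaching 141 mm out along its -x; origin under the centre of the box
- jar: bystander: glass jar with a closed twist lid, 76 mm across, 115 mm tall; origin at the centre of its underside
- mortar: bystander: wooden coffee mortar 92 mm across at the rim, 105 mm tall, with a pestle in it reaching 130 mm; origin at the centre of its underside
- mug: bystander: white mug 76 mm across, 75 mm tall, handle at its +y; origin at the centre of its underside
- spoon: bystander: wooden spoon about 200 mm long lying along its x between the left and middle mats, under 30 mm high; origin at the middle of its underside
- brush: bystander: small brush about 180 mm long lying along its x between the middle and right mats, under 30 mm high; origin at the middle of its underside

How it is judged (in metres and radians):
On the way, in this order (a step that is already met when the one before it is completed fails the run):
1. the left tin is lifted off its mat: held by the fingers with its centre more than 90 mm above the shelf (39 mm off the mat), within 70 mm sideways of its place (((height (world z) of tin_a_center above 0.09 m and horizontal distance between tin_a_center and place_left below 0.07 m and contact force between the fingers and tin_a above 1 N) or (height (world z) of tin_b_center above 0.09 m and horizontal distance between tin_b_center and place_left below 0.07 m and contact force between the fingers and tin_b above 1 N) or (height (world z) of tin_c_center above 0.09 m and horizontal distance between tin_c_center and place_left below 0.07 m and contact force between the fingers and tin_c above 1 N))), for 0.2 s.
2. the middle tin is lifted off its mat: held by the fingers with its centre more than 90 mm above the shelf (39 mm off the mat), within 70 mm sideways of its place (((height (world z) of tin_a_center above 0.09 m and horizontal distance between tin_a_center and place_middle below 0.07 m and contact force between the fingers and tin_a above 1 N) or (height (world z) of tin_b_center above 0.09 m and horizontal distance between tin_b_center and place_middle below 0.07 m and contact force between the fingers and tin_b above 1 N) or (height (world z) of tin_c_center above 0.09 m and horizontal distance between tin_c_center and place_middle below 0.07 m and contact force between the fingers and tin_c above 1 N))), for 0.2 s.
3. the right tin is lifted off its mat: held by the fingers with its centre more than 90 mm above the shelf (39 mm off the mat), within 70 mm sideways of its place (((height (world z) of tin_a_center above 0.09 m and horizontal distance between tin_a_center and place_right below 0.07 m and contact force between the fingers and tin_a above 1 N) or (height (world z) of tin_b_center above 0.09 m and horizontal distance between tin_b_center and place_right below 0.07 m and contact force between the fingers and tin_b above 1 N) or (height (world z) of tin_c_center above 0.09 m and horizontal distance between tin_c_center and place_right below 0.07 m and contact force between the fingers and tin_c above 1 N))), for 0.2 s.
At the end, for the whole second after the job is handed in: Heaviest tin held by the fingers, centre over 185 mm above the shelf, within 0.2 rad of upright, below 30 mm/s, touching nothing else; the other two released, upright (0.1 rad) and still, centres within 30 mm of a place. If the last tin lifted is the heaviest it may stay in the hand (height (world z) of tin_a_center above 0.185 m and angle between tin_a_center's own z axis and vertical below 0.2 rad and linear speed of each of tin_a, tin_b, tin_c below 0.03 m/s and contact force between the fingers and tin_a above 1 N and contact force between each of tin_a, the fingers and tin_b below 0.3 N and contact force between each of tin_a, the fingers and tin_c below 0.3 N and contact force between tin_a and plate below 0.3 N and contact force between tin_a and scoop below 0.3 N and contact force between tin_a and jar below 0.3 N and contact force between tin_a and mortar below 0.3 N and contact force between tin_a and mug below 0.3 N and contact force between tin_a and spoon below 0.3 N and contact force between tin_a and brush below 0.3 N and (distance between tin_b_center and place_left below 0.03 m or distance between tin_b_center and place_middle below 0.03 m or distance between tin_b_center and place_right below 0.03 m) and angle between each of tin_b_center, tin_c_center's own z axis and vertical below 0.1 rad and (distance between tin_c_center and place_left below 0.03 m or distance between tin_c_center and place_middle below 0.03 m or distance between tin_c_center and place_right below 0.03 m)); the arm keeps its last pose, push and grip.
It fails at once if a tin is tipped more than 0.5 rad (angle between any of tin_a_center, tin_b_center, tin_c_center's own z axis and vertical above 0.5 rad).
It fails at once if a bystander is moved more than 30 mm (distance of any of plate, scoop, jar, mortar, mug, spoon, brush from where it was at the start of the episode above 0.03 m).
It also fails if it takes over 72 s, if anything falls off the work surface, if the arm or the gripper's body presses on something with over 40 N, if the wrist force passes 120 N, or if a joint passes its speed limit or range.

### The arm

A 6-joint arm with a two-finger parallel gripper is mounted at the origin on the work surface. World frame = base frame: x ahead of the robot, y to its left, z up, the work surface at z = 0. Lengths are in mm, angles in rad, forces in N, time in s.
With the tool pointing down it reaches from about 375 to 975 mm from the base axis. Payload 3.8 kg.
Tool frame: the origin (TCP) lies midway between the tips of the shut fingers; the grasp point (between the pads) lies 19 mm behind it; z points along the fingers, y is the line along which they close (so a half turn about z gives the same grasp; the last joint's range is limited). The gripper opens to 85 mm and grips with 20 to 120 N. Pads are 22 mm wide; open, the fingers measure 114 mm over their backs; the gripper's body (76 mm by 85 mm) begins 54 mm behind the grasp point. The pads swing forward as they close: fully open they stand 13 mm farther back than shut.
Start: joints at [-1.265, 0.264, 1.604, -0, 1.274, -0.037], TCP at [226.879, -635.723, 231.28] pointing down, gripper open.
Joint ranges: [-2.63, 2.63], [-0.94, 2.18], [0.31, 2.57], [-1.31, 4.45], [0, 2.66], [-2.55, 2.55]. Speed limits (rad/s): [2.57, 2.57, 3.14, 3.14, 3.14, 3.14].

### API

Orientations are given as [roll, pitch, yaw] about the fixed x, y, z axes, in that order (R = Rz(yaw) Ry(pitch) Rx(roll)).
In Python, from rig import status, cams, hand_in, search_frame, silhouettes gives the robot as it stands. The module is installed in compiled form; this text tells all that it offers.
- The arm moves only by the tool jog_arm, never from a script. Its argument "rows" is a list of rows, each a list of 5 numbers: the opening, from 0 (shut) to 1 (fully open), then the shift along the tool's x, y, z normalised to -1 to 1, where 1 is 300 mm, then the turn about the tool's z normalised to -1 to 1, where 1 is pi rad. In form: [[fingers, tx, ty, tz, twist], ...]. A call has exactly 8 rows; each row is the pose to reach, as a shift and turn from the pose commanded when the call began, along the tool's axes at that moment, turning the shorter way round; what a row does not reach only later rows make up. A row lasts 1/10 s, in which the tool goes at most 50 mm and 8.59 degrees, less where a joint would pass 70% of its speed; a pose out of reach is approached as far as the arm can. A call with a number of a shift or a turn outside -1 to 1 is refused whole. A call with a gripper value outside its range is refused whole. The fingers move at their own pace and stop on an object; "newtons" is the grip in N (left out, the last holds). Time passes only in rows, so rows that repeat a pose let the fingers close, or fill a call up. It gives the time, the measured TCP pose, the force, the opening and the grip force at its end, in the units of the state.
- status.get_state(): the state, without advancing time (a new reading comes with each control period).
- cams.camera(name): name is "side" or "top" or "wrist"; returns (picture, depth): 480x640x3 uint8, blue, green, red; 480x640 float32, mm along the optical axis (not along the pixel's ray), 0 where there is no reading.
- cams.calibration(name): a dict with "fovy" (degrees; the focal length in pixels is half the picture's height over the tangent of half this angle, whatever the lens; pixels are square), "cx", "cy" (the principal point, pixels), "cam_to_world" (4x4, takes a point from camera to world coordinates); the wrist camera has in their place "hand_eye" (4x4, takes a point from camera to tool coordinates, whose origin is the TCP and whose axes are the flange's). Camera axes: x right, y up, looking along -z (the intrinsics and any distortion apply to the point x, -y, -z); pixel columns grow to the right and rows downward; lengths in mm; the calibration is good to about 2 mm. A picture is of the moment at which its call begins: read the wrist's pose just before it. calibration takes no time and is no camera call.
- hand_in(): hands the job in; it is judged then, once.
Trained networks look in the newest picture that a camera, given by its name, has taken for a name from the list of things; names that differ only in an ending like _2 or _b are one class to them, and where a whole thing is asked for, a point or a joint stands for the part that bears it (a point fixed in the world has none). Each returns a list of dicts, best first, with "p" (0 to 1); they miss things now and then, are a little off and sometimes report something else, mostly with a low value. They report only what shows in the picture. A call takes as long as a camera call.
- search_frame(camera, thing): "uv" ([column, row] in pixels, amid what is visible of it).
- silhouettes(camera, thing): "region" (480x640 bool, what is visible of it) and "uv" ([column, row] in pixels, amid what is visible of it).
The state is a dict: "t": time; "qpos": joint angles; "joint_velocities": joint speeds; "tau": joint torques, N m; "eef_pos": TCP position; "ee_rot": TCP orientation; "ft_force": force on the tool from outside, world axes, zero at the start; "ft_torque": the same for the moment, N m; "width": finger opening in mm; "grip_force": force on a finger pad.
Only numpy, scipy, OpenCV 4.12 (cv2) and the standard library are available. Lean on these libraries where they do the work, as an engineer would, in place of code of your own. Each camera call takes 0.05 s, during which the arm holds its last target. There are 200 camera calls.

## Working session

There is one attempt and no reset: what is moved stays moved. The work goes in short steps, Python scripts to look and compute and a tool call to move; the robot and the scene stay as the last step left them, time stands still between calls to the robot, and variables do not carry over. Pictures are saved under pics/ and viewed, at most 10 in all, crops included, and the job is handed in when it is done.

Besides the shell and the picture viewer there is one more tool, called by a JSON object that holds its "method" and its "body", one argument or row to a line. jog_arm: Moves the arm, as the interface text tells. Its arguments: {"type":"object","properties":{"rows":{"type":"array","items":{"type":"array","items":{"type":"number","minimum":-1,"maximum":1}}},"newtons":{"type":"number"}},"required":["rows"]}

```bash
mkdir -p pics; cat > h.py <<'E'
import numpy as np, cv2
from rig import status, cams, hand_in, search_frame, silhouettes
def cloud(name, depth, cal):
    f=240/np.tan(np.radians(cal["fovy"]/2))
    v,u=np.mgrid[0:480,0:640]
    d=depth.astype(float)
    P=np.stack([(u-cal["cx"])*d/f,-(v-cal["cy"])*d/f,-d,np.ones_like(d)],-1)
    return (P@np.array(cal["cam_to_world"]).T)[...,:3]
E
python3 - <<'E'
from h import *
for n in ("top","side"):
    im,d=cams.camera(n); cv2.imwrite(f"pics/{n}0.png",im); c=cams.calibration(n); print(n,{k:v for k,v in c.items()})
    W=cloud(n,d,c)
    for t in ("place_left","tin_a","plate","scoop","jar","mortar","mug","spoon","brush"):
        try:
            for r in silhouettes(n,t)[:4]:
                m=r["region"]&(d>0); p=W[m]
                print(t,round(r["p"],2),np.round(r["uv"]),np.round(np.median(p,0)),np.round(np.percentile(p,2,0)),np.round(np.percentile(p,98,0)))
        except Exception as e: print(t,e)
print(status.get_state())
E
```

```text
top {'fovy': 54.92002571556118, 'cx': 322.2207145552286, 'cy': 235.0379087115357, 'cam_to_world': array([[-1.05272043e-02,  9.84511634e-01, -1.75002916e-01,
         3.73000504e+02],
       [-9.99913007e-01, -1.17553283e-02, -5.98258007e-03,
        -1.50019594e+01],
       [-7.94713641e-03,  1.74924712e-01,  9.84549739e-01,
         1.25853983e+03],
       [ 0.00000000e+00,  0.00000000e+00,  0.00000000e+00,
         1.00000000e+00]])}
tin_a it knows: brush, jar, mortar, mug, place_left, place_middle, place_right, plate, scoop, spoon
plate 0.75 [141. 323.] [368. 481.  13.] [193. 378.   5.] [472. 565.  21.]
scoop 0.68 [497. 294.] [ 435. -472.   11.] [ 387. -568.   -1.] [ 493. -408.   37.]
jar 0.72 [240. 286.] [470. 233.   6.] [432. 212.  -1.] [513. 275.  11.]
jar 0.66 [276. 162.] [782. 118. 111.] [760.  87.   6.] [826. 152. 119.]
mortar 0.76 [374. 164.] [ 781. -150.   82.] [ 731. -191.    6.] [ 813. -111.  124.]
mug 0.85 [319. 172.] [760.  -9.  28.] [719. -65.   1.] [790.  28.  77.]
spoon 0.71 [272. 227.] [615. 129.  14.] [470. 103.  -0.] [660. 144.  23.]
spoon 0.49 [237. 274.] [491. 
[... 1410 characters left out ...]
   -1.] [598. -34.  96.]
{'t': 0.9, 'qpos': array([-1.26489221e+00,  2.63832229e-01,  1.60397853e+00, -4.12086932e-05,
        1.27373091e+00, -3.69072641e-02]), 'joint_velocities': array([ 0.00062216,  0.00219388,  0.00016361, -0.00040446, -0.001066  ,
       -0.00013132]), 'tau': array([-2.08478275e-03, -5.15060949e+01, -3.67729068e+01, -2.38915782e-04,
        7.46047663e-04,  1.18855147e-05]), 'eef_pos': array([ 226.87146943, -635.72710083,  231.33705084]), 'ee_rot': array([3.14154315e+00, 4.12590308e-05, 3.42823442e-01]), 'ft_force': array([ 0.50543085, -0.24108563,  0.27121979]), 'ft_torque': array([ 0.02015233, -0.00528981,  0.02977532]), 'grip_force': 0.0, 'width': 85.35072316958475}
```

View pics/top0.png

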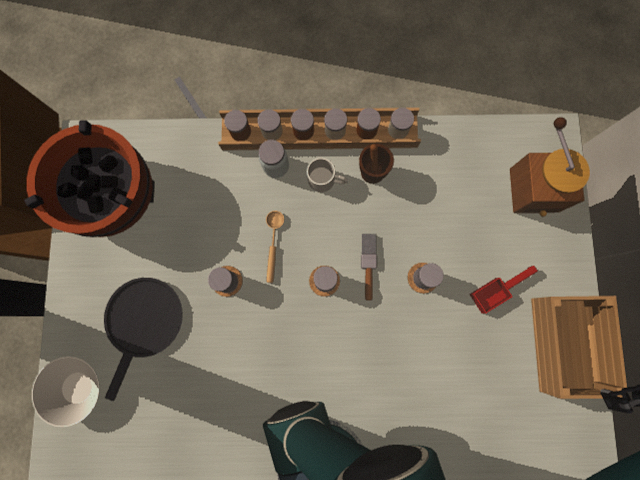

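View pics/side0.png

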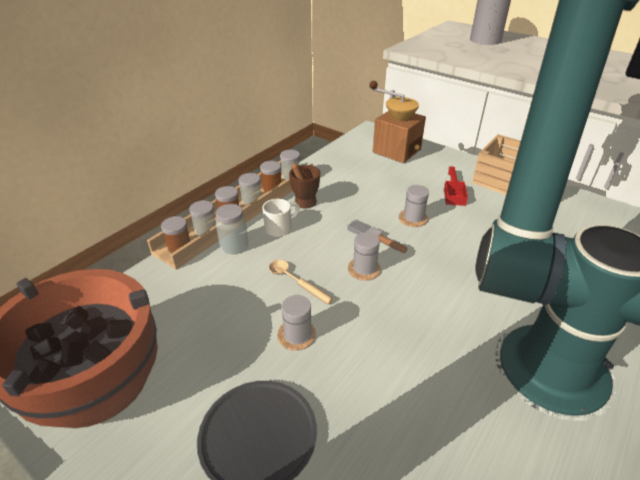

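The top picture shows the tins at about (223,280), (324,280) and (428,277). The spoon (273,245) lies between left and middle, and the brush (369,267) between middle and right. Next I measure the lids by depth.

```bash
python3 - <<'E'
from h import *
cl={}
for n in ("top","side"):
    im,d=cams.camera(n); c=cams.calibration(n); W=cloud(n,d,c); ok=d>0
    for nm,(x,y) in dict(L=(470,245),M=(470,-5),R=(475,-270)).items():
        b=ok&(abs(W[...,0]-x)<75)&(abs(W[...,1]-y)<75)
        if n=="side" and nm=="R": pass
        lid=b&(W[...,2]>88)&(W[...,2]<106)
        if lid.sum()<10: print(n,nm,lid.sum());continue
        p=W[lid]; (cx,cy),r=cv2.minEnclosingCircle(p[:,:2].astype(np.float32))
        mt=b&(W[...,2]>3.5)&(W[...,2]<30)&((im[...,2].astype(int)-im[...,0])>35)
        q=W[mt]; 
        print(n,nm,len(p),"mean",np.round(p.mean(0),1),"circ",round(cx,1),round(cy,1),round(r,1),"z",np.round(np.percentile(p[:,2],[5,95])),"mat",len(q),np.round(cv2.minEnclosingCircle(q[:,:2].astype(np.float32)),1) if 0 else np.round(np.r_[np.percentile(q,2,0)[:2],np.percentile(q,98,0)[:2]]) if len(q) else 0)
E
```

```text
top L 468 mean [469.4 250.6  96. ] circ 469.9 251.3 30.8 z [ 92. 100.] mat 176 [432. 214. 513. 275.]
top M 457 mean [469.1 -14.6  96.4] circ 469.6 -14.5 30.4 z [ 93. 100.] mat 220 [432. -51. 510.  27.]
top R 464 mean [ 473.5 -280.5   96.1] circ 474.0 -281.2 30.8 z [ 92. 100.] mat 226 [ 436. -299.  515. -238.]
side L 577 mean [471.9 257.4  95.2] circ 474.1 255.3 31.5 z [91. 98.] mat 323 [437. 224. 515. 296.]
side M 367 mean [472.1  -7.3  94.9] circ 472.3 -9.1 32.5 z [90. 97.] mat 231 [435. -35. 513.  32.]
side R 244 mean [ 476.7 -272.5   94.9] circ 481.1 -274.4 33.5 z [89. 98.] mat 165 [ 440. -298.  519. -233.]
```

{"method": "jog_arm", "body": {
  "rows": [
    [1,0.98,-0.55,0,0.109],
    [1,0.98,-0.55,0,0.109],
    [1,0.98,-0.55,0,0.109],
    [1,0.98,-0.55,0,0.109],
    [1,0.98,-0.55,0,0.109],
    [1,0.98,-0.55,0,0.109],
    [1,0.98,-0.55,0,0.109],
    [1,0.98,-0.55,0,0.109]
  ],
  "newtons": 40
}}

```text
t: 1.8
eef_pos: [451.1, -377.8, 231.5]
ee_rot: [-3.14, -0.001, 0.005]
ft_force: [0.1, -0.1, 0.5]
width: 85.7
grip_force: 0.0
```

{"method": "jog_arm", "body": {
  "rows": [
    [1,0.03,-1,0,0],
    [1,0.03,-1,0,0],
    [1,0.03,-1,0,0],
    [1,0.03,-1,0,0],
    [1,0.03,-1,0,0],
    [1,0.03,-1,0,0],
    [1,0.03,-1,0,0],
    [1,0.03,-1,0,0]
  ]
}}

```text
t: 2.6
eef_pos: [457.3, -81.2, 231.6]
ee_rot: [3.141, -0.001, 0.003]
ft_force: [0.5, -0.1, -0.4]
width: 85.3
grip_force: 0.0
```

{"method": "jog_arm", "body": {
  "rows": [
    [1,0.03,-1,0,0],
    [1,0.03,-1,0,0],
    [1,0.03,-1,0,0],
    [1,0.03,-1,0,0],
    [1,0.03,-1,0,0],
    [1,0.03,-1,0,0],
    [1,0.03,-1,0,0],
    [1,0.03,-1,0,0]
  ]
}}

```text
t: 3.4
eef_pos: [467.0, 217.7, 231.0]
ee_rot: [3.14, 0.0, 0.001]
ft_force: [0.4, -0.8, 0.2]
width: 85.5
grip_force: 0.0
```

{"method": "jog_arm", "body": {
  "rows": [
    [1,0.013,-0.12,0.2,0],
    [1,0.013,-0.12,0.2,0],
    [1,0.013,-0.12,0.2,0],
    [1,0.013,-0.12,0.2,0],
    [1,0.013,-0.12,0.2,0],
    [1,0.013,-0.12,0.2,0],
    [1,0.013,-0.12,0.2,0],
    [1,0.013,-0.12,0.2,0]
  ]
}}

```text
t: 4.2
eef_pos: [470.4, 254.4, 172.2]
ee_rot: [-3.141, -0.001, 0.0]
ft_force: [-0.2, 0.2, 0.4]
width: 85.6
grip_force: 0.0
```

```bash
cat > w.py <<'E'
from h import *
import sys
from scipy.spatial.transform import Rotation as R
s=status.get_state(); im,d=cams.camera("wrist"); c=cams.calibration("wrist")
T=np.eye(4); T[:3,:3]=R.from_euler("xyz",s["ee_rot"]).as_matrix(); T[:3,3]=s["eef_pos"]
c=dict(c,cam_to_world=T@np.array(c["hand_eye"])); W=cloud("wrist",d,c); e=s["eef_pos"]
cv2.imwrite(f"pics/w{s['t']:.2f}.png",im)
b=(d>0)&(np.hypot(W[...,0]-e[0],W[...,1]-e[1])<60)
lid=b&(abs(W[...,2]-96)<8); p=W[lid]
print("t",s["t"],"eef",np.round(e,1),"lid n",len(p))
if len(p)>20:
    cc,r=cv2.minEnclosingCircle(p[:,:2].astype(np.float32)); print("mean",np.round(p.mean(0),1),"circ",np.round(cc,1),round(r,1),"pct",np.round(np.percentile(p,[1,99],axis=0),1).tolist())
E
python3 w.py; ls pics
```

```text
t 4.2 eef [470.4 254.4 172.2] lid n 6001
mean [473.9 254.4  95.8] circ [472.2 254.4] 30.5 pct [[444.7, 226.3, 91.7], [501.4, 282.4, 97.4]]
side0.png
top0.png
w4.20.png
```

Lid measured at (473,254,96) with radius 30, as expected, so I descend.

{"method": "jog_arm", "body": {
  "rows": [
    [1,0.008,0,0.1,0],
    [1,0.008,0,0.2,0],
    [1,0.008,0,0.3,0],
    [1,0.008,0,0.36,0],
    [1,0.008,0,0.4,0],
    [1,0.008,0,0.433,0],
    [1,0.008,0,0.433,0],
    [1,0.008,0,0.433,0]
  ]
}}

```text
t: 5.05
eef_pos: [473.0, 254.8, 42.0]
ee_rot: [-3.141, -0.001, 0.0]
ft_force: [0.5, -0.4, 0.5]
width: 85.5
grip_force: 0.0
```

{"method": "jog_arm", "body": {
  "rows": [
    [0.4,0,0,0,0],
    [0.4,0,0,0,0],
    [0.4,0,0,0,0],
    [0.4,0,0,0,0],
    [0.4,0,0,0,0],
    [0.4,0,0,0,0],
    [0.4,0,0,0,0],
    [0.4,0,0,0,0]
  ]
}}

```text
t: 5.85
eef_pos: [473.6, 255.0, 42.8]
ee_rot: [-3.141, -0.002, 0.0]
ft_force: [-0.1, 0.1, 6.4]
width: 59.2
grip_force: 43.3
```

{"method": "jog_arm", "body": {
  "rows": [
    [0.4,0,0,-0.03,0],
    [0.4,0,0,-0.08,0],
    [0.4,0,0,-0.13,0],
    [0.4,0,0,-0.18,0],
    [0.4,0,0,-0.22,0],
    [0.4,0,0,-0.25,0],
    [0.4,0,0,-0.267,0],
    [0.4,0,0,-0.267,0]
  ]
}}

```text
t: 6.65
eef_pos: [472.9, 254.8, 122.5]
ee_rot: [-3.141, -0.001, 0.0]
ft_force: [0.5, -0.3, -0.9]
width: 59.5
grip_force: 43.3
```

{"method": "jog_arm", "body": {
  "rows": [
    [0.4,0,0,0,0],
    [0.4,0,0,0,0],
    [0.4,0,0,0,0],
    [0.4,0,0,0,0],
    [0.4,0,0,0,0],
    [0.4,0,0,0,0],
    [0.4,0,0,0,0],
    [0.4,0,0,0,0]
  ]
}}

```text
t: 7.45
eef_pos: [472.4, 254.5, 121.5]
ee_rot: [-3.142, -0.0, 0.0]
ft_force: [-0.4, 0.7, -0.9]
width: 59.4
grip_force: 43.3
```

```bash
cat > f.py <<'E'
from h import *
F=[];T=[]
for i in range(4):
    im,d=cams.camera("side"); s=status.get_state(); F.append(s["ft_force"]); T.append(s["tau"][:3])
print(s["t"],np.round(s["eef_pos"],1),np.round(s["ee_rot"],3),"F",np.round(np.mean(F,0),2),np.round([f[2] for f in F],2),"tau",np.round(np.mean(T,0),2),s["width"],s["grip_force"])
import sys; cv2.imwrite("pics/%s.png"%sys.argv[1],im)
E
python3 f.py hold1
```

```text
7.65 [472.4 254.5 121.5] [-3.142  0.     0.   ] F [ 0.27 -0.07 -1.3 ] [-2.01 -1.01 -0.81 -1.38] tau [ -0.   -39.31 -33.63] 59.39094102201987 43.34370017051697
```

View pics/hold1.png

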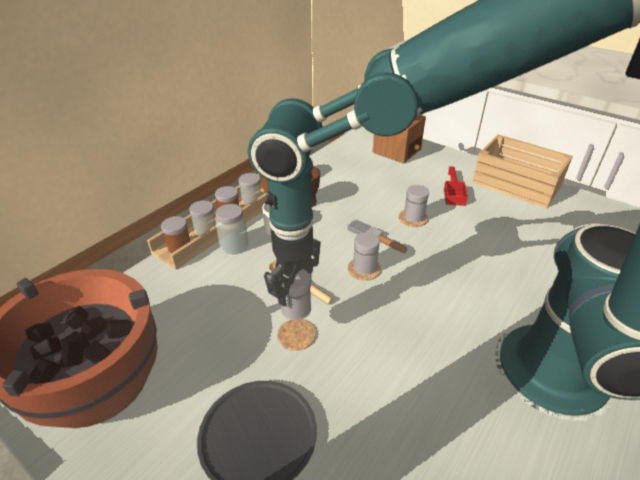

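{"method": "jog_arm", "body": {
  "rows": [
    [0.4,0,0,0.06,0],
    [0.4,0,0,0.12,0],
    [0.4,0,0,0.17,0],
    [0.4,0,0,0.21,0],
    [0.4,0,0,0.24,0],
    [0.4,0,0,0.255,0],
    [0.4,0,0,0.264,0],
    [0.4,0,0,0.264,0]
  ]
}}

```text
t: 8.45
eef_pos: [472.9, 254.8, 43.0]
ee_rot: [-3.141, -0.001, 0.0]
ft_force: [0.8, -0.4, -1.4]
width: 59.3
grip_force: 43.4
```

The picture shows the tin held at (295,295), clear above its mat at (297,333). It weighs about 0.13 kg, so it is light. I set it down and release.

{"method": "jog_arm", "body": {
  "rows": [
    [0.4,0,0,0.005,0],
    [0.4,0,0,0.005,0],
    [1,0,0,0.005,0],
    [1,0,0,0.005,0],
    [1,0,0,0.005,0],
    [1,0,0,0.005,0],
    [1,0,0,0.005,0],
    [1,0,0,0.005,0]
  ]
}}

```text
t: 9.25
eef_pos: [472.3, 254.5, 40.6]
ee_rot: [3.141, 0.0, 0.0]
ft_force: [0.4, 1.0, 0.9]
width: 85.5
grip_force: 0.0
```

{"method": "jog_arm", "body": {
  "rows": [
    [1,0,0,-0.05,0],
    [1,0,0,-0.15,0],
    [1,0,0,-0.3,0],
    [1,0,0,-0.43,0],
    [1,0,0,-0.43,0],
    [1,0,0,-0.43,0],
    [1,0,0,-0.43,0],
    [1,0,0,-0.43,0]
  ]
}}

```text
t: 10.05
eef_pos: [471.2, 253.9, 168.2]
ee_rot: [3.14, 0.003, 0.0]
ft_force: [0.1, 0.1, -0.6]
width: 85.5
grip_force: 0.0
```

```bash
python3 w.py
```

```text
t 10.05 eef [471.2 253.9 168.2] lid n 6178
mean [474.1 255.6  95.8] circ [472.3 255.5] 30.5 pct [[444.7, 227.5, 91.5], [501.6, 283.7, 97.4]]
```

{"method": "jog_arm", "body": {
  "rows": [
    [1,0.003,0.88,0,0],
    [1,0.003,0.88,0,0],
    [1,0.003,0.88,0,0],
    [1,0.003,0.88,0,0],
    [1,0.003,0.88,0,0],
    [1,0.003,0.88,0,0],
    [1,0.003,0.88,0,0],
    [1,0.003,0.88,0,0]
  ]
}}

```text
t: 10.9
eef_pos: [473.0, -9.0, 169.1]
ee_rot: [-3.141, 0.001, -0.001]
ft_force: [-0.1, -0.3, 1.0]
width: 85.1
grip_force: 0.0
```

```bash
python3 w.py
```

```text
t 10.9 eef [473.   -9.  169.1] lid n 6105
mean [473.9 -11.8  95.8] circ [472.2 -11.8] 30.5 pct [[444.7, -40.0, 91.4], [501.5, 16.2, 97.4]]
```

{"method": "jog_arm", "body": {
  "rows": [
    [1,0,0.008,0.1,0],
    [1,0,0.008,0.2,0],
    [1,0,0.008,0.3,0],
    [1,0,0.008,0.36,0],
    [1,0,0.008,0.4,0],
    [1,0,0.008,0.423,0],
    [1,0,0.008,0.423,0],
    [1,0,0.008,0.423,0]
  ]
}}

```text
t: 11.75
eef_pos: [474.3, -11.6, 43.6]
ee_rot: [3.142, -0.001, 0.001]
ft_force: [0.1, -0.6, 0.4]
width: 85.2
grip_force: 0.0
```

{"method": "jog_arm", "body": {
  "rows": [
    [0.4,0,0,0,0],
    [0.4,0,0,0,0],
    [0.4,0,0,0,0],
    [0.4,0,0,0,0],
    [0.4,0,0,0,0],
    [0.4,0,0,0,0],
    [0.4,0,0,0,0],
    [0.4,0,0,0,0]
  ]
}}

```text
t: 12.55
eef_pos: [474.4, -12.1, 44.1]
ee_rot: [3.141, -0.002, 0.0]
ft_force: [-1.6, -0.4, 6.1]
width: 59.1
grip_force: 42.9
```

{"method": "jog_arm", "body": {
  "rows": [
    [0.4,0,0,-0.03,0],
    [0.4,0,0,-0.08,0],
    [0.4,0,0,-0.13,0],
    [0.4,0,0,-0.18,0],
    [0.4,0,0,-0.22,0],
    [0.4,0,0,-0.25,0],
    [0.4,0,0,-0.267,0],
    [0.4,0,0,-0.267,0]
  ]
}}

```text
t: 13.35
eef_pos: [473.8, -11.9, 123.6]
ee_rot: [3.142, -0.001, 0.0]
ft_force: [-0.4, 0.5, -2.6]
width: 59.0
grip_force: 43.7
```

{"method": "jog_arm", "body": {
  "rows": [
    [0.4,0,0,0,0],
    [0.4,0,0,0,0],
    [0.4,0,0,0,0],
    [0.4,0,0,0,0],
    [0.4,0,0,0,0],
    [0.4,0,0,0,0],
    [0.4,0,0,0,0],
    [0.4,0,0,0,0]
  ]
}}

```text
t: 14.15
eef_pos: [473.4, -11.9, 123.0]
ee_rot: [3.142, -0.0, 0.0]
ft_force: [0.8, 0.0, -2.8]
width: 59.0
grip_force: 43.7
```

```bash
python3 f.py hold2
```

```text
14.35 [473.4 -11.9 123. ] [ 3.142 -0.     0.   ] F [-0.15 -0.25 -2.9 ] [-2.65 -3.44 -2.98 -2.52] tau [  0.   -32.82 -34.13] 59.171840226834895 43.71415436267853
```

The middle tin pulls about 2.9 N, too light for the full one (at least 3.9 N). I set it back.

{"method": "jog_arm", "body": {
  "rows": [
    [0.4,0,0,0.06,0],
    [0.4,0,0,0.12,0],
    [0.4,0,0,0.17,0],
    [0.4,0,0,0.21,0],
    [0.4,0,0,0.24,0],
    [0.4,0,0,0.255,0],
    [0.4,0,0,0.265,0],
    [0.4,0,0,0.269,0]
  ]
}}

```text
t: 15.15
eef_pos: [473.4, -11.9, 44.2]
ee_rot: [-3.142, 0.001, 0.001]
ft_force: [-9.9, 0.3, 20.2]
width: 59.3
grip_force: 45.2
```

{"method": "jog_arm", "body": {
  "rows": [
    [0.4,0,0,0,0],
    [0.4,0,0,0,0],
    [1,0,0,0,0],
    [1,0,0,0,0],
    [1,0,0,0,0],
    [1,0,0,0,0],
    [1,0,0,0,0],
    [1,0,0,0,0]
  ]
}}

```text
t: 15.95
eef_pos: [473.4, -11.9, 42.2]
ee_rot: [-3.142, 0.0, 0.0]
ft_force: [0.8, 0.7, -0.5]
width: 85.5
grip_force: 0.0
```

{"method": "jog_arm", "body": {
  "rows": [
    [1,0,0,-0.05,0],
    [1,0,0,-0.15,0],
    [1,0,0,-0.3,0],
    [1,0,0,-0.43,0],
    [1,0,0,-0.43,0],
    [1,0,0,-0.43,0],
    [1,0,0,-0.43,0],
    [1,0,0,-0.43,0]
  ]
}}

```text
t: 16.75
eef_pos: [472.0, -11.8, 169.4]
ee_rot: [-3.141, 0.003, 0.0]
ft_force: [0.0, 0.4, 0.5]
width: 85.7
grip_force: 0.0
```

```bash
python3 w.py
```

```text
t 16.75 eef [472.  -11.8 169.4] lid n 6082
mean [473.3 -11.4  95.8] circ [471.5 -11.4] 30.5 pct [[444.1, -39.5, 91.5], [500.8, 16.6, 97.4]]
```

{"method": "jog_arm", "body": {
  "rows": [
    [1,0.015,0.88,0,0],
    [1,0.015,0.88,0,0],
    [1,0.015,0.88,0,0],
    [1,0.015,0.88,0,0],
    [1,0.015,0.88,0,0],
    [1,0.015,0.88,0,0],
    [1,0.015,0.88,0,0],
    [1,0.015,0.88,0,0]
  ]
}}

```text
t: 17.6
eef_pos: [477.3, -274.8, 170.0]
ee_rot: [-3.139, 0.002, -0.0]
ft_force: [0.5, 0.7, 0.2]
width: 85.3
grip_force: 0.0
```

```bash
python3 w.py
```

```text
t 17.6 eef [ 477.3 -274.8  170. ] lid n 6057
mean [ 478.4 -278.8   95.7] circ [ 476.6 -279. ] 30.6 pct [[449.1, -306.9, 91.1], [505.8, -250.9, 97.3]]
```

{"method": "jog_arm", "body": {
  "rows": [
    [1,0,0.012,0.1,0],
    [1,0,0.012,0.2,0],
    [1,0,0.012,0.3,0],
    [1,0,0.012,0.36,0],
    [1,0,0.012,0.4,0],
    [1,0,0.012,0.423,0],
    [1,0,0.012,0.423,0],
    [1,0,0.012,0.423,0]
  ]
}}

```text
t: 18.45
eef_pos: [478.8, -279.6, 45.3]
ee_rot: [3.141, -0.001, 0.001]
ft_force: [0.0, 0.1, 0.2]
width: 85.4
grip_force: 0.0
```

{"method": "jog_arm", "body": {
  "rows": [
    [0.4,0,0,0,0],
    [0.4,0,0,0,0],
    [0.4,0,0,0,0],
    [0.4,0,0,0,0],
    [0.4,0,0,0,0],
    [0.4,0,0,0,0],
    [0.4,0,0,0,0],
    [0.4,0,0,0,0]
  ]
}}

```text
t: 19.25
eef_pos: [478.8, -279.9, 45.7]
ee_rot: [3.141, -0.002, 0.0]
ft_force: [-0.4, 1.8, 6.5]
width: 59.5
grip_force: 43.1
```

{"method": "jog_arm", "body": {
  "rows": [
    [0.4,0,0,-0.03,0],
    [0.4,0,0,-0.08,0],
    [0.4,0,0,-0.13,0],
    [0.4,0,0,-0.18,0],
    [0.4,0,0,-0.22,0],
    [0.4,0,0,-0.25,0],
    [0.4,0,0,-0.267,0],
    [0.4,0,0,-0.267,0]
  ]
}}

```text
t: 20.05
eef_pos: [478.5, -279.8, 125.5]
ee_rot: [3.141, -0.001, 0.0]
ft_force: [0.5, 0.2, -4.1]
width: 59.0
grip_force: 44.3
```

{"method": "jog_arm", "body": {
  "rows": [
    [0.4,0,0,0,0],
    [0.4,0,0,0,0],
    [0.4,0,0,0,0],
    [0.4,0,0,0,0],
    [0.4,0,0,0,0],
    [0.4,0,0,0,0],
    [0.4,0,0,0,0],
    [0.4,0,0,0,0]
  ]
}}

```text
t: 20.85
eef_pos: [478.0, -279.5, 124.5]
ee_rot: [3.142, -0.0, 0.0]
ft_force: [-0.8, 0.1, -5.1]
width: 59.9
grip_force: 44.3
```

```bash
python3 f.py hold3
```

```text
21.05 [ 478.  -279.5  124.5] [ 3.142 -0.     0.   ] F [-0.02  0.02 -4.69] [-5.21 -3.96 -4.88 -4.71] tau [ -0.   -42.75 -35.27] 59.1119947948153 44.270541071891785
```

The right tin pulls about 4.7 N, against 1.3 N and 2.9 N, so it is the full one. I raise it.

{"method": "jog_arm", "body": {
  "rows": [
    [0.4,0,0,-0.03,0],
    [0.4,0,0,-0.09,0],
    [0.4,0,0,-0.16,0],
    [0.4,0,0,-0.23,0],
    [0.4,0,0,-0.29,0],
    [0.4,0,0,-0.33,0],
    [0.4,0,0,-0.35,0],
    [0.4,0,0,-0.36,0]
  ]
}}

```text
t: 21.85
eef_pos: [478.1, -279.5, 233.1]
ee_rot: [3.141, -0.001, 0.0]
ft_force: [0.6, -0.6, -4.9]
width: 59.5
grip_force: 44.3
```

{"method": "jog_arm", "body": {
  "rows": [
    [0.4,0,0,0,0],
    [0.4,0,0,0,0],
    [0.4,0,0,0,0],
    [0.4,0,0,0,0],
    [0.4,0,0,0,0],
    [0.4,0,0,0,0],
    [0.4,0,0,0,0],
    [0.4,0,0,0,0]
  ]
}}

```text
t: 22.65
eef_pos: [478.0, -279.5, 232.5]
ee_rot: [3.142, -0.0, 0.0]
ft_force: [-0.3, -0.7, -4.2]
width: 59.4
grip_force: 44.3
```

```bash
python3 f.py final
```

```text
22.85 [ 478.  -279.5  232.5] [ 3.142 -0.     0.   ] F [-0.27 -0.18 -4.32] [-4.12 -4.4  -4.67 -4.08] tau [  0.   -40.72 -38.73] 59.09666539947913 44.313730001449585
```

View pics/final.png

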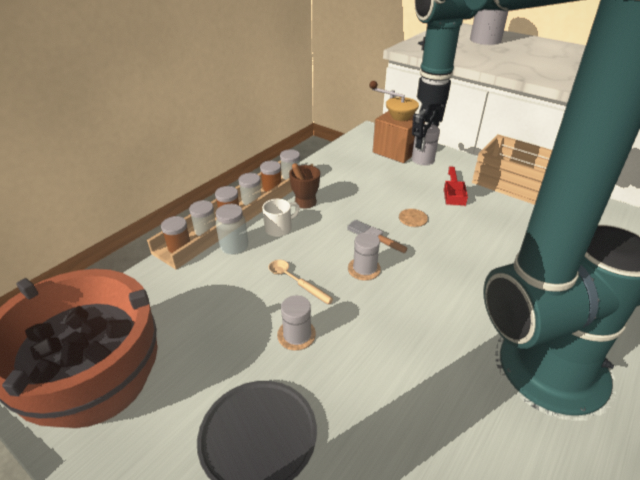

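The right tin is held upright at (425,145), high above its empty mat at (413,217). The other two stand on their mats at (296,320) and (366,255), and the bystanders haven't moved.

```bash
python3 -c "
from h import *
print(hand_in())"
```

```text
the job is handed in; nothing more can be done
None
```

I lifted all three tins in order from left to right; the right one is the heaviest at about 0.45 kg, and the arm is holding it upright with its base about 19 cm above the shelf. The other two are back on their mats, and the job is handed in; no verdict came back.

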